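# Tilt the mounting plate into the enclosure

### The arm

A 6-joint arm with a two-finger parallel gripper is mounted at the origin on the work surface. World frame = base frame: x ahead of the robot, y to its left, z up, the work surface at z = 0. Lengths are in mm, angles in rad, forces in N, time in s.
With the tool pointing down it reaches from about 275 to 1000 mm from the base axis. Payload 8.4 kg.
Tool frame: the origin (TCP) lies at the centre of the arm's flange, where the gripper is bolted on; the fingertips stand r.tip_extent ahead of it and the grasp point (between the pads) lies 155 mm ahead of it (r.tip_extent is the distance from the TCP to the fingertips, in mm); z points along the fingers, y is the direction in which the jaws open and shut (so a half turn about z gives the same grasp; the last joint's range is limited). The gripper opens to 85 mm and grips with 20 to 120 N. Pads are 22 mm wide; open, the fingers measure 114 mm over their backs; the gripper's body (76 mm by 85 mm) begins 54 mm behind the grasp point. The pads swing forward as they close: fully open they stand 13 mm farther back than shut.
Start: joints at [-1.218, 0.353, 1.633, -0, 1.155, -0.002], TCP at [217.126, -586.077, 404.681] pointing down, gripper open.
Joint ranges: [-2.63, 2.63], [-0.92, 2.1], [0.06, 2.66], [-1.3, 4.44], [0, 2.69], [-3.02, 3.02]. Speed limits (rad/s): [2.22, 2.22, 2.79, 3.14, 3.14, 3.14].

### API

Orientations are given as [roll, pitch, yaw] about the fixed x, y, z axes, in that order (R = Rz(yaw) Ry(pitch) Rx(roll)).
In Python, from rig import sense, grab_frame, job, r gives the robot as it stands. The module is installed in compiled form; this text tells all that it offers.
- The arm moves only by the shell command python3 -m creep 'ROWS' [FORCE]. ROWS is JSON, a list of rows, each a list of 7 numbers: the turn, a rotation vector about the tool's x, y, z in rad, then the shift along the tool's x, y, z in mm, then the closure, from 0 (fully open) to 1 (shut). In form: [[wx, wy, wz, dx, dy, dz, fingers], ...]. A call has 1 to 10 rows; each row shifts and turns the pose as measured when the row begins, along the tool's axes as they then stand; what a row does not reach is not made up. A row lasts 1/12 s, in which the tool goes at most 41.7 mm and 7.16 degrees, less where a joint would pass 70% of its speed; a pose out of reach is approached as far as the arm can. A call with a gripper value outside its range is refused whole. The fingers move at their own pace and stop on an object; FORCE is the grip in N (left out, the last holds). Time passes only in rows, so rows that do not move let the fingers close. It gives the time, the measured TCP pose, the force and the opening at its end, in the units of the state.
- sense(): the state, without advancing time (a new reading comes with each control period).
- grab_frame(name): name is "scene" or "top" or "wrist"; returns a dict with "color" (480x640x3 uint8, red, green, blue), "mtx" (3x3 intrinsics, pixels), "T" (4x4, takes a point from camera to world coordinates). Camera axes: x right, y down, z forward; pixel columns grow to the right and rows downward; lengths in mm; the calibration is good to about 2 mm. A picture is of the moment at which its call begins. There is no depth.
- job.sign_off(): hands the job in, once; it reports no verdict.
The state is a dict: "clock": time; "qpos": joint angles; "qvel": joint speeds; "joint_efforts": joint torques, N m; "eef_pos": TCP position; "tcp_rot": TCP orientation; "contact_force": force on the tool from outside, world axes, zero at the start; "wrist_torque": the same for the moment, N m; "opening": opening from 0.0 (shut) to 1.0 (fully open).
Only numpy, scipy, OpenCV 4.12 (cv2) and the standard library are available. Lean on these libraries where they do the work, as an engineer would, in place of code of your own. Each camera call takes 0.05 s, during which the arm holds its last target.

### The job

Fit the longer of the two mounting plates into the small grey enclosure that lies open side up on the desk. The plate is longer than the opening, so tilt it, slip one end under the folded rim, lower the other end and settle the plate flat on the two inner ledges, module upward, centred lengthwise so that both ends lie under the rim; let go of it. Leave the shorter plate where it lies.

Things in the scene. Friction and masses are not known exactly. Their poses are not given: they have to be found in the camera images.
- long_plate_module (a point): Longer plate: loose steel, 194 x 100 x 4 mm, 0.3-0.65 kg, flat on the desk, same if turned end for end. Fixed at its middle is a grey module to grip: 36 mm along the plate's length, 60 across, its top 58 mm above the plate's underside, on a low rail (35 x 92 mm, top at 8 mm). The point is the module's centre, 33 mm above the plate's underside. x along the plate's length, y across, z up.
- seat (a point): Middle of the fixed grey steel enclosure in plan, at the height of its ledge tops, 50 mm above the desk. Inside 250 (x, length) x 140 mm (y), z up. At each end a ledge of full width reaches 66 mm in from the end wall (x 59 to 125 mm, both sides). The seated plate lies on both, its length along x, middle here, module's centre 33 mm above this point.
- opening (a point): Middle of the enclosure's opening, level with the rim's top, 84 mm above the desk and 34 mm above the ledges; axes as seat. Opening 170 (x) x 126 mm (y). The rim is 4 mm thick (underside 30 mm above the ledges) and overhangs 40 mm at both ends. With one plate end within 13 mm of its end wall, the other clears the far rim; tilts of 15 to 25 degrees pass. Centred, each end is 12 mm under.
- short_plate_module (a point): The shorter plate, to be left alone: loose, 130 x 100 x 4 mm, with the same module as the longer one. The point is the module's centre, 33 mm above the plate's underside.
Things that resemble listed ones, but are neither listed nor needed, are in the scene too. What is shaped like the part that bears long_plate_module but turquoise is not meant.

How it is judged (in metres and radians):
At the end, for the whole second after the job is handed in: The longer plate rests flat (within 6 degrees) and still on both ledges, module up, its module's centre 33 mm (within 6 mm) above the ledge tops, centred within 12 mm along the enclosure and 22 mm across it, its length within 14 degrees of the enclosure's length (x of long_plate_module in the frame of seat between -0.012 and 0.012 m and y of long_plate_module in the frame of seat between -0.022 and 0.022 m and z of long_plate_module in the frame of seat between 0.027 and 0.039 m and angle between long_plate_module's own z axis and vertical below 0.1 rad and angle between the x axis of long_plate_module and the x axis of seat, either way round below 0.25 rad and linear speed of long_plate below 0.02 m/s); the robot touches nothing.
It fails at once if the shorter plate is moved more than 30 mm (distance of short_plate_module from where it was at the start of the episode above 0.03 m).
It also fails if it takes over 48 s, if anything falls off the work surface, if the arm or the gripper's body presses on something with over 40 N, if the wrist force passes 120 N, or if a joint passes its speed limit or range.

## Working session

There is one attempt and no reset: what is moved stays moved. The work goes in short steps, Python scripts to look and compute and a shell command to move; the robot and the scene stay as the last step left them, time stands still between calls to the robot, and variables do not carry over. Pictures are saved under pics/ and viewed, and the job is handed in when it is done.

```bash
mkdir -p pics; ls
python3 - <<'E'
from rig import sense, grab_frame, job, r
import cv2
print(sense()); print(r.tip_extent)
for n in ["scene","top","wrist"]:
    f=grab_frame(n); cv2.imwrite(f"pics/{n}0.png",f["color"][:,:,::-1]); print(n,f["mtx"].tolist(),f["T"].round(3).tolist())
E
```

```text
pics
{'clock': 0.0, 'qpos': array([-1.21840514e+00,  3.53663640e-01,  1.63412779e+00, -5.73681585e-06,
        1.15520893e+00, -2.40245170e-03]), 'qvel': array([7.95726919e-04, 7.58701534e-04, 1.39731487e-04, 2.66178012e-04,
       9.33804458e-04, 7.99794933e-05]), 'joint_efforts': array([-1.56896469e-03, -6.05253053e+01, -3.42063081e+01, -1.67564081e-04,
        9.37186182e-03, -5.35036463e-06]), 'eef_pos': array([ 217.04057743, -585.85663494,  403.95455142]), 'tcp_rot': array([-3.14018494e+00,  1.86326892e-06,  3.54795964e-01]), 'contact_force': array([ 0.44100202, -1.42145328, -0.34169373]), 'wrist_torque': array([ 0.02449865,  0.05230718, -0.05332825]), 'opening': 0.9982239095126475}
173.4
scene [[484.51086465191287, 0.0, 308.80479975076435], [0.0, 484.51086465191287, 241.03172043297621], [0.0, 0.0, 1.0]] [[0.849, 0.453, -0.273, 641.782], [0.529, -0.712, 0.462, -314.477], [0.014, -0.536, -0.844, 738.921], [0.0, 0.0, 0.0, 1.0]]
top [[528.5911002451563, 0.0, 330.21956768843273], [0.0, 528.5911002451563, 238.81720880210503], [0.0, 0.0, 1.0]] [[-0.023, -0.999, 0.044, 367.229], [-0.999, 0.025, 0.031, 32.081], [-0.032, -0.043, -0.999, 927.39], [0.0, 0.0, 0.0, 1.0]]
wrist [[352.87446306207335, 0.0, 319.46649625047064], [0.0, 352.87446306207335, 241.63526283567617], [0.0, 0.0, 1.0]] [[0.348, -0.902, -0.256, 282.022], [-0.937, -0.335, -0.095, -562.068], [0.0, 0.274, -0.962, 373.767], [0.0, 0.0, 0.0, 1.0]]
```

View pics/scene0.png

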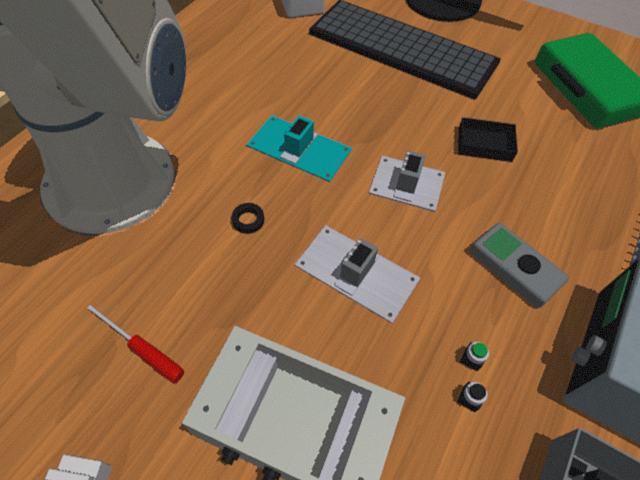

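View pics/top0.png

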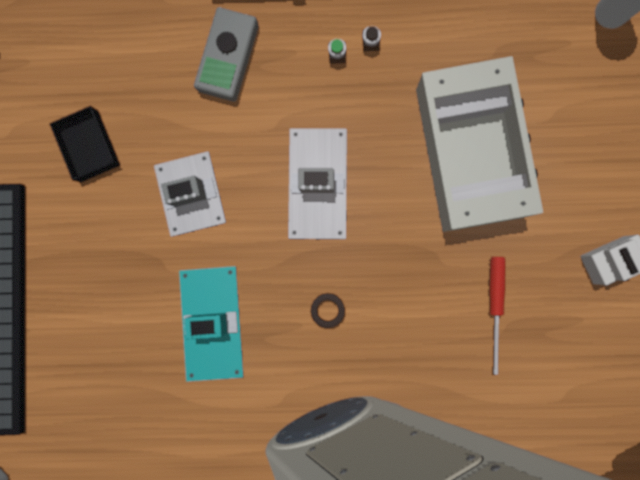

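View pics/wrist0.png

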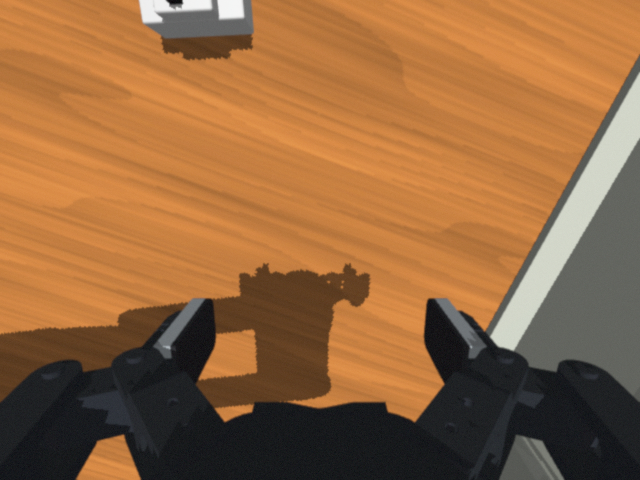

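Scene: the grey long plate is mid-desk (top px ~289-347 × 128-239). The short one is at (190,193) and the turquoise one is a distractor. The enclosure is at (480,143). I'll zoom in for the corners.

Run:
```python
import cv2,numpy as np
a=cv2.imread("pics/top0.png")
cv2.imwrite("pics/z1.png",cv2.resize(a[110:260,260:380],None,fx=4,fy=4,interpolation=cv2.INTER_CUBIC))
cv2.imwrite("pics/z2.png",cv2.resize(a[45:240,400:560],None,fx=3,fy=3,interpolation=cv2.INTER_CUBIC))
```

```text
(no output)
```

View pics/z1.png

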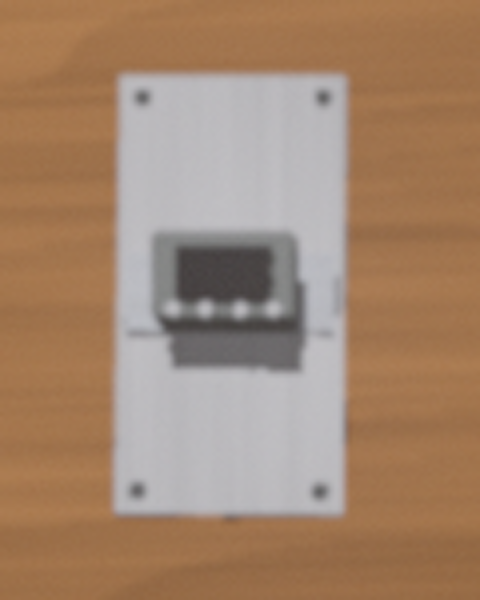

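View pics/z2.png

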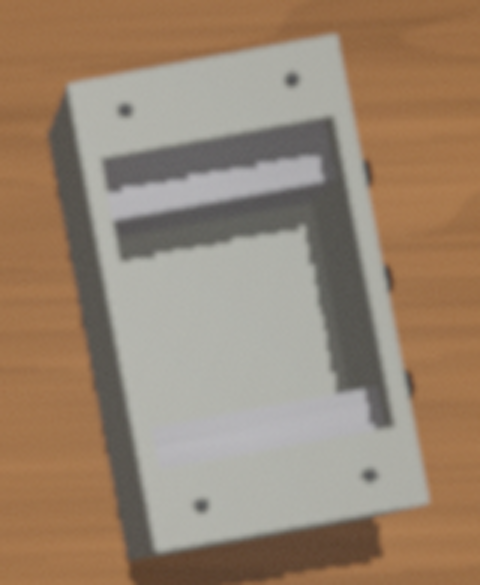

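```bash
cat > h.py <<'E'
import numpy as np
from scipy.spatial.transform import Rotation as R
def ray(f,uv,z):
    d=f["T"][:3,:3]@np.linalg.solve(f["mtx"],[uv[0],uv[1],1]); o=f["T"][:3,3]
    return o+d*(z-o[2])/d[2]
def proj(f,p):
    c=f["T"][:3,:3].T@(np.array(p)-f["T"][:3,3]); q=f["mtx"]@c; return q[:2]/q[2]
def st():
    from rig import sense
    s=sense(); return s
E
python3 - <<'E'
from h import *; from rig import grab_frame
import cv2
t=grab_frame("top"); s=grab_frame("scene")
def rep(n,C,z,a,off):
    P=np.array([ray(t,(c[0]/a+off[0],c[1]/a+off[1]),z) for c in C]); 
    print(n,P.round(1).tolist(),"c",P.mean(0).round(1)); 
    for i in range(len(P)):
        d=P[(i+1)%len(P)]-P[i]; print("  edge",np.linalg.norm(d).round(1),np.degrees(np.arctan2(d[1],d[0])).round(1))
    return P
P=rep("plate",[(118,73),(348,72),(345,515),(115,516)],4,4,(260,110))
Mt=rep("modtop",[(152,232),(296,232),(296,317),(152,317)],58,4,(260,110))
E=rep("encl",[(67,86),(338,34),(430,502),(155,553)],84,3,(400,45))
O=rep("open",[(103,158),(333,118),(394,426)],84,3,(400,45))
im=s["color"][:,:,::-1].copy()
for Q in (P,Mt,E,O):
    for p in Q: cv2.circle(im,tuple(int(v) for v in proj(s,p)),3,(0,0,255),1)
cv2.imwrite("pics/chk.png",im)
E
```

```text
plate [[605.0, 127.9, 4.0], [602.3, 26.3, 4.0], [406.9, 32.4, 4.0], [409.0, 133.2, 4.0]] c [505.8  79.9   4. ]
  edge 101.7 -91.5
  edge 195.5 178.2
  edge 100.8 88.8
  edge 196.2 -1.5
modtop [[524.1, 109.5, 58.0], [522.3, 49.8, 58.0], [487.0, 50.6, 58.0], [488.6, 110.2, 58.0]] c [505.5  80.   58. ]
  edge 59.8 -91.7
  edge 35.4 178.6
  edge 59.7 88.4
  edge 35.4 -1.2
encl [[666.5, -96.6, 84.0], [689.7, -241.6, 84.0], [437.6, -280.0, 84.0], [414.3, -135.2, 84.0]] c [ 552.  -188.3   84. ]
  edge 146.8 -80.9
  edge 255.0 -171.3
  edge 146.7 99.1
  edge 255.1 8.7
open [[626.7, -114.6, 84.0], [644.3, -237.2, 84.0], [478.3, -262.8, 84.0]] c [ 583.1 -204.9   84. ]
  edge 123.9 -81.9
  edge 167.9 -171.2
  edge 209.8 45.0
```

View pics/chk.png

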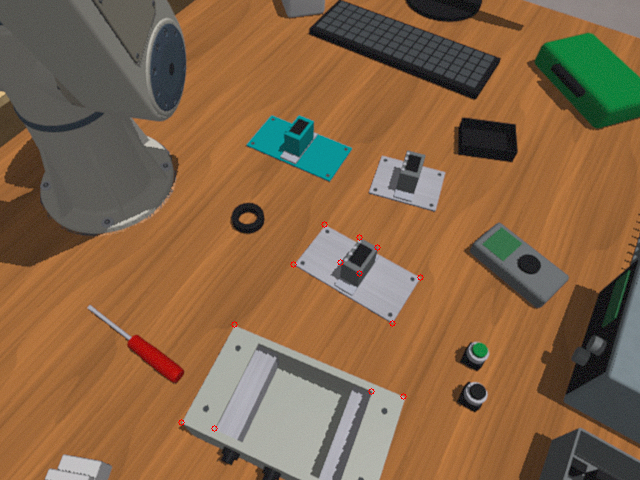

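```bash
cat >> h.py <<'E'
def plan(pos,yaw_deg,tilt_deg=0,show=True):
    # tool down, tool x along yaw; tilt about tool x afterwards. prints rotvec in tool frame; shift in tool axes before / after turning
    from rig import sense
    s=sense(); Rc=R.from_euler('xyz',s["tcp_rot"]); Rt=R.from_euler('z',yaw_deg,degrees=True)*R.from_euler('x',180,degrees=True)*R.from_euler('x',tilt_deg,degrees=True)
    d=np.array(pos)-s["eef_pos"]
    print("t",round(s["clock"],2),"pos",s["eef_pos"].round(1),"rpy deg",np.degrees(s["tcp_rot"]).round(2),"F",s["contact_force"].round(1),"M",s["wrist_torque"].round(2),"open",round(s["opening"],3))
    print("turn",(Rc.inv()*Rt).as_rotvec().round(4),"shift before turn",Rc.inv().apply(d).round(1),"after",Rt.inv().apply(d).round(1))
E
python3 -m creep '[[0,0,-0.12,0,0,0,0],[0,0,-0.12,0,0,0,0],[0,0,-0.12,0,0,0,0],[0,0,-0.12,0,0,0,0],[0,0,-0.12,0,0,0,0],[0,0,-0.12,0,0,0,0],[0,0,-0.12,0,0,0,0],[0,0,-0.12,0,0,0,0],[0,0,-0.12,0,0,0,0],[0,0,-0.11,0,0,0,0]]' 40
python3 -c "
from h import *; plan((505.6,80,300),88.6)"
```

```text
clock: 1.08
eef_pos: [216.9, -585.5, 402.8]
tcp_rot: [-3.14, -0.003, 1.59]
contact_force: [-0.0, 0.5, -0.3]
opening: 1.0
t 1.08 pos [ 216.9 -585.5  402.8] rpy deg [-179.93   -0.19   91.12] F [-0.   0.5 -0.3] M [ 0.02 -0.05  0.  ] open 1.0
turn [-0.0012 -0.0033  0.044 ] shift before turn [659.4 301.8 104.7] after [672.3 272.3 102.8]
```

```bash
python3 -m creep '[[0,0,0.02,33,15,4,0],[0,0,0.02,33,15,4,0],[0,0,0,33,14,4,0],[0,0,0,33,14,4,0],[0,0,0,33,14,4,0],[0,0,0,33,14,4,0],[0,0,0,33,14,4,0],[0,0,0,33,14,4,0],[0,0,0,33,14,4,0],[0,0,0,33,14,4,0]]'
python3 -c "
from h import *; plan((505.6,80,300),88.6)"
```

```text
clock: 1.92
eef_pos: [362.8, -248.8, 361.2]
tcp_rot: [3.14, 0.003, 1.551]
contact_force: [0.4, -0.0, 0.6]
opening: 1.002
t 1.92 pos [ 362.8 -248.8  361.2] rpy deg [1.7994e+02 1.6000e-01 8.8840e+01] F [ 0.4 -0.   0.6] M [ 0.01 -0.   -0.07] open 1.002
turn [0.0011 0.0027 0.0042] shift before turn [331.8 136.   60.5] after [332.2 134.7  61.2]
```

```bash
python3 -m creep '[[0,0,0,33,13.5,6,0],[0,0,0,33,13.5,6,0],[0,0,0,33,13.5,6,0],[0,0,0,33,13.5,6,0],[0,0,0,33,13.5,6,0],[0,0,0,33,13.5,6,0],[0,0,0,33,13.5,6,0],[0,0,0,33,13.5,6,0],[0,0,0,32,13.5,6,0],[0,0,0,0,0,0,0]]'
python3 - <<'E'
from h import *; from rig import grab_frame; import cv2
plan((505.6,80,300),88.6)
f=grab_frame("wrist"); cv2.imwrite("pics/w1.png",f["color"][:,:,::-1])
E
```

```text
clock: 2.75
eef_pos: [495.9, 65.2, 305.8]
tcp_rot: [3.133, 0.003, 1.553]
contact_force: [-0.4, 0.0, -0.5]
opening: 1.0
t 2.75 pos [495.9  65.2 305.8] rpy deg [1.7948e+02 1.7000e-01 8.8980e+01] F [-0.4  0.  -0.5] M [ 0.02 -0.   -0.04] open 1.0
turn [0.0091 0.0029 0.0067] shift before turn [15.   9.4  5.9] after [15.   9.3  5.8]
```

View pics/w1.png

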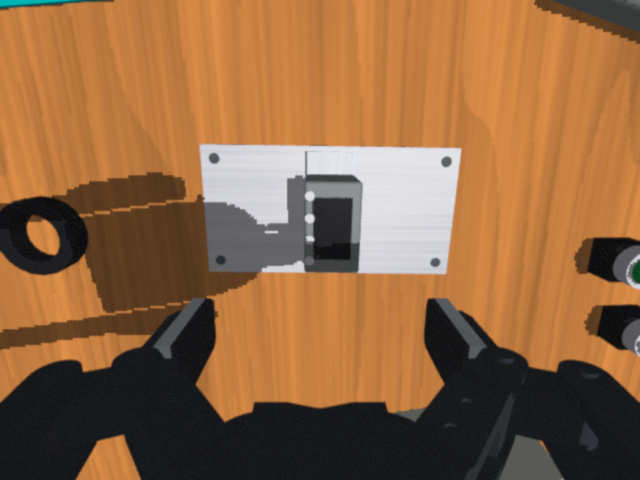

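Wrist view: plate corners are at (201,145), (461,149), (448,274) and (209,271), and the module is ahead of the fingers. I'll cross-check the position with this camera, then move in.

```bash
python3 - <<'E'
from h import *; from rig import grab_frame
f=grab_frame("wrist")
P=np.array([ray(f,c,4) for c in [(201,145),(461,149),(448,274),(209,271)]])
print(P.round(1),P.mean(0).round(1)); d=P[1]-P[0]; print(np.degrees(np.arctan2(d[1],d[0])),np.linalg.norm(d))
plan((505.6,80,300),88.6)
E
python3 -m creep '[[0.009,0.003,0.007,8,4.7,3,0],[0,0,0,7,4.6,3,0],[0,0,0,0,0,0,0]]'
python3 -c "
from h import *; plan((505.6,80,192),88.6)"
```

```text
[[410.6 129.8   4. ]
 [603.8 123.9   4. ]
 [602.6  24.2   4. ]
 [406.3  30.5   4. ]] [505.8  77.1   4. ]
-1.7710904621761243 193.270299447271
t 2.85 pos [494.1  62.1 306. ] rpy deg [179.62   0.26  88.99] F [ 0.3 -0.1  0.2] M [ 0.03 -0.02  0.06] open 1.006
turn [0.0067 0.0045 0.0069] shift before turn [18.1 11.2  6. ] after [18.1 11.1  6. ]
clock: 3.1
eef_pos: [503.6, 76.0, 299.8]
tcp_rot: [-3.138, 0.002, 1.543]
contact_force: [0.1, 0.4, 0.5]
opening: 0.999
t 3.1 pos [503.6  76.  299.8] rpy deg [-1.7979e+02  9.0000e-02  8.8410e+01] F [0.1 0.4 0.5] M [ 0.02  0.03 -0.01] open 0.999
turn [-0.0036  0.0016 -0.0032] shift before turn [  4.2   2.2 107.8] after [  4.    1.9 107.8]
```

```bash
python3 -m creep '[[0,0,0,1.5,1,25,0],[0,0,0,1,1,25,0],[0,0,0,0,0,25,0],[0,0,0,0,0,20,0],[0,0,0,0,0,10,0],[0,0,0,0,0,3,0],[0,0,0,0,0,0,0]]'
python3 - <<'E'
from h import *; from rig import grab_frame; import cv2
plan((505.6,79,192),88.6)
for n in ("top","scene","wrist"):
    f=grab_frame(n); cv2.imwrite(f"pics/{n}2.png",f["color"][:,:,::-1])
E
```

```text
clock: 3.68
eef_pos: [507.5, 74.2, 190.0]
tcp_rot: [3.14, 0.001, 1.536]
contact_force: [0.2, 0.0, 0.4]
opening: 0.997
t 3.68 pos [507.5  74.2 190. ] rpy deg [1.799e+02 6.000e-02 8.799e+01] F [0.2 0.  0.4] M [0.03 0.03 0.03] open 0.997
turn [ 0.0017  0.0011 -0.0107] shift before turn [ 4.7 -2.1 -2. ] after [ 4.7 -2.1 -2. ]
```

View pics/scene2.png

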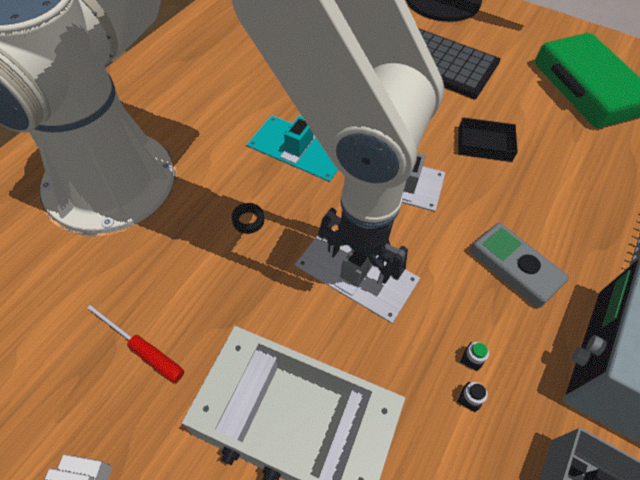

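View pics/wrist2.png

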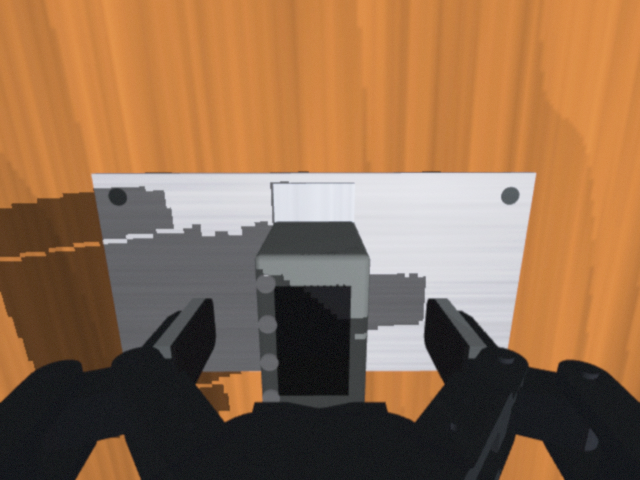

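The module sits between the fingers, roughly centred (256–368 vs pads at 214/426). I'll nudge and close.

```bash
python3 -m creep '[[0,0,-0.01,4,-1.5,-2,0],[0,0,0,0,0,0,0],[0,0,0,0,0,0,1],[0,0,0,0,0,0,1],[0,0,0,0,0,0,1],[0,0,0,0,0,0,1],[0,0,0,0,0,0,1],[0,0,0,0,0,0,1],[0,0,0,0,0,0,1],[0,0,0,0,0,0,1]]' 90
python3 -c "
from h import *; plan((505.6,79,192),88.6)"
```

```text
clock: 4.67
eef_pos: [508.0, 79.6, 197.9]
tcp_rot: [3.131, -0.001, 1.548]
contact_force: [-0.1, 0.1, 2.0]
opening: 0.406
t 4.67 pos [508.   79.6 197.9] rpy deg [ 1.7941e+02 -3.0000e-02  8.8670e+01] F [-0.1  0.1  2. ] M [0.07 0.48 0.01] open 0.406
turn [ 0.0104 -0.0006  0.0012] shift before turn [-0.6 -2.5  5.9] after [-0.6 -2.4  5.9]
```

```bash
python3 -m creep '[[0,0,0,0,0,-15,1],[0,0,0,0,0,-25,1],[0,0,0,0,0,-25,1],[0,0,0,0,0,-25,1],[0,0,0,0,0,-25,1],[0,0,0,0,0,-20,1],[0,0,0,0,0,-10,1],[0,0,0,0,0,0,1]]'
python3 - <<'E'
from h import *; from rig import grab_frame; import cv2
plan((505.6,79,192),88.6)
for n in ("top","scene","wrist"):
    f=grab_frame(n); cv2.imwrite(f"pics/{n}3.png",f["color"][:,:,::-1])
E
```

```text
clock: 5.33
eef_pos: [502.9, 78.8, 342.2]
tcp_rot: [-3.136, 0.002, 1.548]
contact_force: [-0.1, -0.7, -6.4]
opening: 0.408
t 5.33 pos [502.9  78.8 342.2] rpy deg [-1.7969e+02  1.4000e-01  8.8670e+01] F [-0.1 -0.7 -6.4] M [ 0.01 -0.02  0.  ] open 0.408
turn [-0.0054  0.0024  0.0012] shift before turn [  0.6   3.5 150.1] after [  0.3   2.7 150.2]
```

View pics/scene3.png

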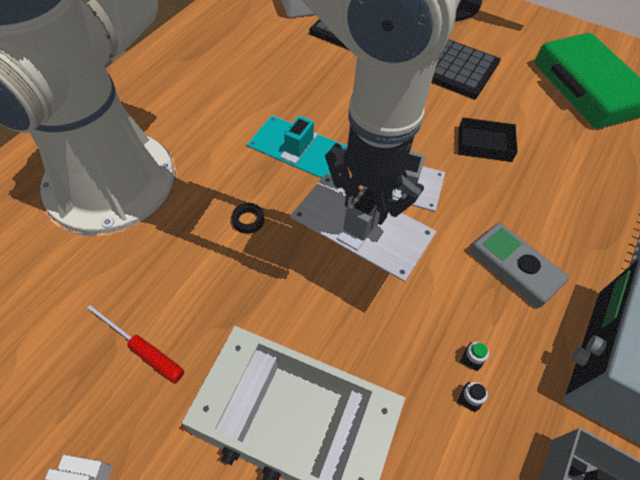

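View pics/wrist3.png

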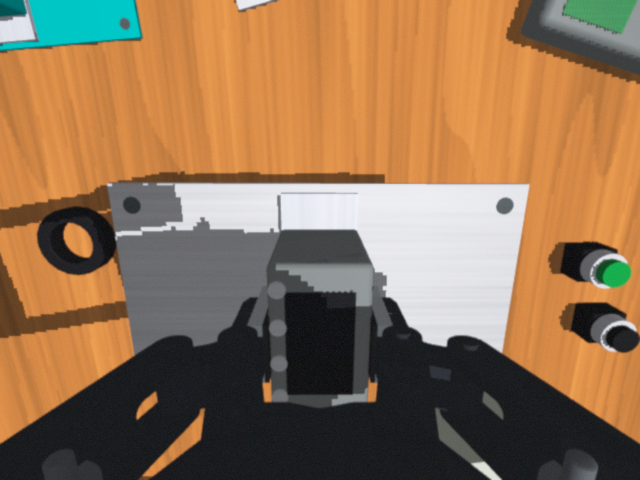

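Run:
```python
from h import *; from rig import grab_frame,sense
from scipy.optimize import least_squares
f=grab_frame("wrist"); s=sense()
Tt=np.eye(4); Tt[:3,:3]=R.from_euler('xyz',s["tcp_rot"]).as_matrix(); Tt[:3,3]=s["eef_pos"]
C=np.linalg.inv(Tt)@f["T"]; print(C.round(3).tolist())
np.save("cam.npy",C); g={"T":C,"mtx":f["mtx"]}
for uv in [(108,184),(529,183)]:
  for z in (190,194,198,202): print(z,ray(g,uv,z).round(1))
def line(p,q,o): # signed dist of o from pq
    d=q-p; return (d[0]*(o[1]-p[1])-d[1]*(o[0]-p[0]))/np.hypot(*d)
def res(v):
    x,y,z,yaw,tilt=v; Rp=R.from_euler('zx',[yaw,tilt]); 
    # plate local: x_l along tool y ; corners in tool: (a across, b along)
    P=lambda a,b: proj(g,np.array([x,y,z])+Rp.apply([a,b,0]))
    A=P(50,-97);B=P(50,97);Dl=P(-50,-97);Dr=P(-50,97)
    if A[0]>B[0]: A,B,Dl,Dr=B,A,Dr,Dl
    return [*(A-[108,184]),*(B-[529,183]),line(A,Dl,np.array([134,352])),line(B,Dr,np.array([503,352]))]
o=least_squares(res,[0,0,194,0,0]); print(o.x.round(3),o.fun.round(2))
```

```text
[[0.001, -0.962, -0.274, 68.859], [1.0, 0.001, 0.0, 0.311], [-0.0, -0.274, 0.962, 29.955], [0.0, 0.0, 0.0, 1.0]]
190 [ 50.2 -94.9 190. ]
194 [ 49.7 -97.3 194. ]
198 [ 49.3 -99.7 198. ]
202 [  48.8 -102.1  202. ]
190 [ 50.8  94.7 190. ]
194 [ 50.4  97.1 194. ]
198 [ 49.9  99.4 198. ]
202 [ 49.5 101.8 202. ]
[ 9.90000e-02  1.27000e+00  1.93129e+02 -0.00000e+00  2.40000e-02] [-0.64  0.1   0.66  0.11  0.75 -0.76]
```

Held: the plate fits to the tool frame at y≈0–1, top at 193–194 mm, parallel. Next I'll carry it over the enclosure.

```bash
cat >> h.py <<'E'
EC=np.array([552,-188.3]); EY=np.radians(8.8); H=197.7
ex_=np.array([np.cos(EY),np.sin(EY)])
def goal(exl,zl,th):
    "low(+x) corner at exl, zl above ledge; tilt th deg"
    t=np.radians(th); c=exl-97*np.cos(t); h=zl+97*np.sin(t)
    e=c+H*np.sin(t); z=50+h+H*np.cos(t); xy=EC+e*ex_
    plan((xy[0],xy[1],z),98.8,th)
def where():
    from rig import sense
    s=sense(); Rt=R.from_euler('xyz',s["tcp_rot"])
    for n,p in (("low",(0,97,H)),("mid",(0,0,H)),("high",(0,-97,H))):
        w=Rt.apply(p)+s["eef_pos"]; d=w[:2]-EC
        print(n,"ex",(d@ex_).round(1),"ey",(d@[-ex_[1],ex_[0]]).round(1),"z",(w[2]-50).round(1))
E
python3 -c "
from h import *; goal(145,94,0); where()"
```

```text
t 5.53 pos [502.   78.7 339.1] rpy deg [-179.4     0.19   88.67] F [-0.7  0.1 -5.6] M [ 0.   -0.04  0.04] open 0.407
turn [-0.0107  0.0024 -0.1768] shift before turn [-257.3  103.4   -2.8] after [-271.5   56.6   -2.6]
low ex 84.8 ey 254.1 z 90.4
mid ex -10.7 ey 271.2 z 91.5
high ex -106.2 ey 288.3 z 92.5
```

```bash
python3 -m creep '[[-0.005,0,-0.09,0,0,-3,1],[-0.005,0,-0.08,0,0,-3,1],[0,0,0,-25,5,-1,1],[0,0,0,-30,6,-1,1],[0,0,0,-30,6,-1,1],[0,0,0,-30,6,-1,1],[0,0,0,-30,6,-1,1],[0,0,0,-30,6,-1,1],[0,0,0,-30,6,-1,1],[0,0,0,-30,6,-1,1]]'
python3 -c "
from h import *; goal(145,94,0); where()"
```

```text
clock: 6.37
eef_pos: [582.2, -150.3, 334.6]
tcp_rot: [-3.113, -0.006, 1.734]
contact_force: [0.5, 0.7, -5.4]
opening: 0.407
t 6.37 pos [ 582.2 -150.3  334.6] rpy deg [-178.37   -0.33   99.36] F [ 0.5  0.7 -5.4] M [ 0.06 -0.13  0.02] open 0.407
turn [-0.0285 -0.0056  0.0099] shift before turn [-33.   11.8  -7.7] after [-32.9  12.4  -7.1]
low ex 127.0 ey 34.9 z 84.2
mid ex 30.0 ey 34.0 z 86.9
high ex -66.9 ey 33.0 z 89.7
```

```bash
python3 -m creep '[[-0.02,-0.005,0.01,-16,6,-5,1],[0,0,0,-12,5,-5,1],[0,0,0,0,0,0,1],[0.07,0,0,0,0,0,1],[0.07,0,0,0,0,0,1],[0.07,0,0,0,0,0,1],[0.07,0,0,0,0,0,1],[0.05,0,0,0,0,0,1],[0,0,0,0,0,0,1]]'
python3 -c "
from h import *; goal(72,50,20); where()"
```

```text
clock: 7.12
eef_pos: [597.2, -180.2, 331.3]
tcp_rot: [-2.78, -0.006, 1.714]
contact_force: [0.2, 0.5, -6.9]
opening: 0.404
t 7.12 pos [ 597.2 -180.2  331.3] rpy deg [-159.26   -0.33   98.23] F [ 0.2  0.5 -6.9] M [ 0.08 -0.62  0.01] open 0.404
turn [-0.0129 -0.0088 -0.0073] shift before turn [-1.1  6.8 10.6] after [-1.   6.6 10.7]
low ex 66.6 ey 2.1 z 62.1
mid ex -24.1 ey 2.8 z 96.4
high ex -114.8 ey 3.5 z 130.8
```

Run:
```python
from h import *; from rig import grab_frame; import cv2
for n in ("top","scene"):
    f=grab_frame(n); cv2.imwrite(f"pics/{n}4.png",f["color"][:,:,::-1])
goal(72,50,20)
```

```text
t 7.22 pos [ 597.2 -180.4  331.6] rpy deg [-159.52   -0.33   98.24] F [ 0.5  0.1 -5.9] M [ 0.05 -0.6   0.02] open 0.408
turn [-0.0083 -0.0088 -0.0073] shift before turn [-1.   6.8 10.9] after [-0.9  6.7 11. ]
```

View pics/scene4.png

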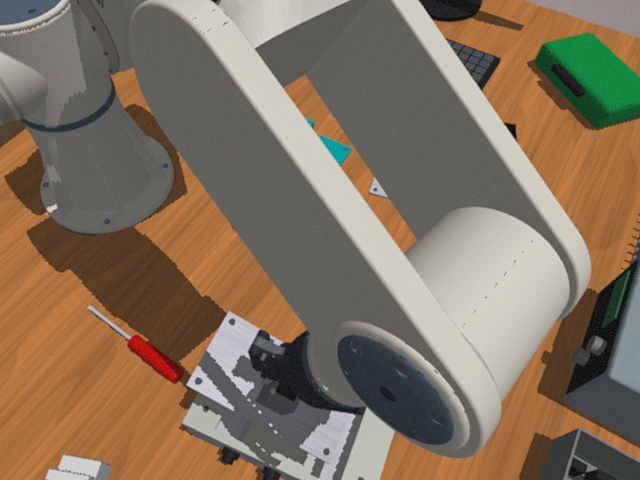

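View pics/top4.png

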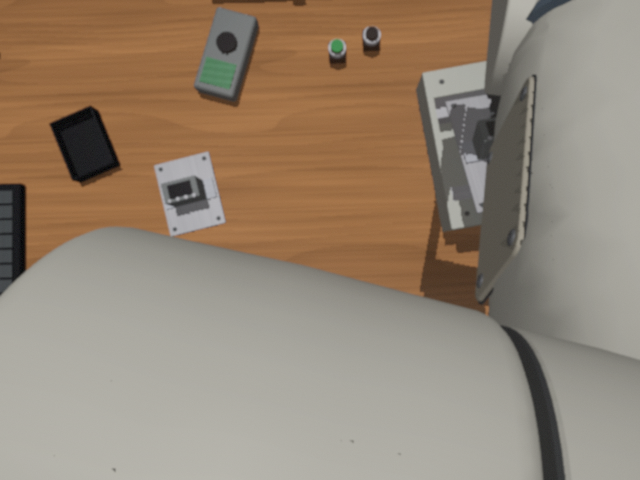

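```bash
python3 -m creep '[[-0.008,-0.008,-0.007,-2,4.5,-1.5,1],[0,0,0,0,5,14,1],[0,0,0,0,5,14,1],[0,0,0,0,3.5,9,1],[0,0,0,0,0,0,1]]'
python3 - <<'E'
from h import *; from rig import grab_frame; import cv2
goal(72,5,20); where()
f=grab_frame("wrist"); cv2.imwrite("pics/w5.png",f["color"][:,:,::-1])
E
```

```text
clock: 7.63
eef_pos: [604.0, -181.0, 291.4]
tcp_rot: [-2.807, 0.002, 1.726]
contact_force: [-1.3, -0.1, -6.4]
opening: 0.408
t 7.63 pos [ 604.  -181.   291.4] rpy deg [-1.6083e+02  1.0000e-01  9.8920e+01] F [-1.3 -0.1 -6.4] M [ 0.12 -0.5   0.  ] open 0.408
turn [0.0145 0.0024 0.0013] shift before turn [ 0.7  1.9 17.9] after [ 0.7  2.2 17.8]
low ex 79.3 ey -1.0 z 22.9
mid ex -12.4 ey -1.2 z 54.7
high ex -104.0 ey -1.3 z 86.6
```

View pics/w5.png

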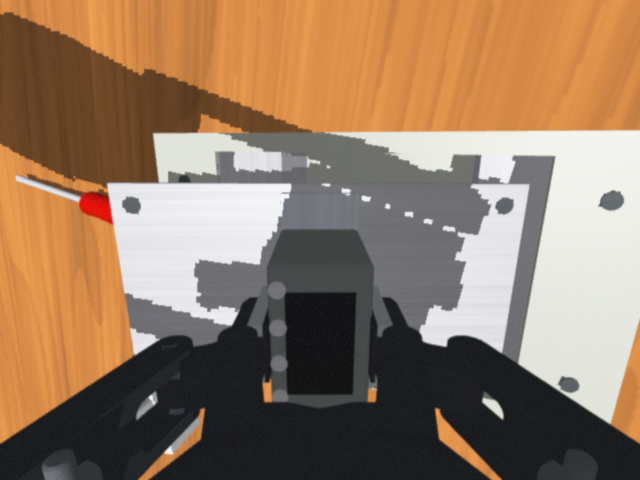

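Run:
```python
from h import *; from rig import grab_frame
f=grab_frame("wrist")
for uv in [(553,157),(217,152),(154,134),(520,340)]:
    p=ray(f,uv,84)[:2]-EC; print(uv,"ex",(p@ex_).round(1),"ey",(p@[-ex_[1],ex_[0]]).round(1))
goal(72,5,20);where()
```

```text
(553, 157) ex 86.0 ey 61.1
(217, 152) ex -82.8 ey 61.2
(154, 134) ex -127.1 ey 71.3
(520, 340) ex 86.0 ey -27.6
t 7.73 pos [ 604.4 -181.2  293.2] rpy deg [-1.6087e+02  1.5000e-01  9.8910e+01] F [ 0.4 -1.3 -6.1] M [ 0.11 -0.52  0.01] open 0.408
turn [0.0151 0.003  0.001 ] shift before turn [ 1.   2.1 19.6] after [ 1.   2.4 19.6]
low ex 79.7 ey -1.5 z 24.6
mid ex -11.9 ey -1.6 z 56.4
high ex -103.6 ey -1.7 z 88.2
```

The wrist view puts the opening edges at ex +86/−83 and ey 61, which agrees with my model (±85, 63). The low end is about 5 mm clear of the far rim edge, so I'll go down and slide under.

```bash
python3 -m creep '[[0.008,0,0,0,0.5,8,1],[0.007,0,0,0,0.5,8,1],[0,0,0,0,0,3,1],[0,0,0,0,0,0,1]]'
python3 -c "
from h import *; goal(118,5,20); where()"
```

```text
clock: 8.07
eef_pos: [599.4, -182.5, 275.7]
tcp_rot: [-2.795, 0.004, 1.726]
contact_force: [0.4, -0.4, -5.8]
opening: 0.414
t 8.07 pos [ 599.4 -182.5  275.7] rpy deg [-160.16    0.24   98.91] F [ 0.4 -0.4 -5.8] M [ 0.1  -0.55 -0.04] open 0.414
turn [0.0028 0.0047 0.0004] shift before turn [  1.4  44.6 -14.3] after [  1.5  44.5 -14.4]
low ex 71.9 ey -2.4 z 6.8
mid ex -19.4 ey -2.4 z 39.7
high ex -110.6 ey -2.5 z 72.6
```

```bash
python3 -m creep '[[0,0,0,0,9,-3,1],[0,0,0,0,9,-3,1],[0,0,0,0,9,-3,1],[0,0,0,0,9,-3,1],[0,0,0,0,3,-1,1],[0,0,0,0,0,0,1]]'
python3 -c "
from h import *; goal(118,5,20); where()"
```

```text
clock: 8.57
eef_pos: [645.3, -175.4, 275.1]
tcp_rot: [-2.798, 0.005, 1.726]
contact_force: [-0.5, 0.2, -5.1]
opening: 0.409
t 8.57 pos [ 645.3 -175.4  275.1] rpy deg [-160.3     0.28   98.92] F [-0.5  0.2 -5.1] M [ 0.09 -0.57  0.01] open 0.409
turn [0.0052 0.0052 0.0003] shift before turn [1.5 0.6 1. ] after [1.5 0.7 1. ]
low ex 118.9 ey -2.5 z 6.3
mid ex 27.5 ey -2.6 z 39.0
high ex -63.8 ey -2.6 z 71.7
```

```bash
python3 -m creep '[[-0.044,0,0,0,-8.5,4.4,1],[-0.044,0,0,0,-8.5,4.4,1],[-0.044,0,0,0,-8.5,4.4,1],[-0.044,0,0,0,-8.5,4.4,1],[0,0,0,0,0,0,1]]'
python3 -c "
from h import *; goal(118,8,0); where()"
```

```text
clock: 8.98
eef_pos: [608.3, -180.4, 266.4]
tcp_rot: [-2.979, 0.005, 1.729]
contact_force: [-0.2, 0.3, -6.1]
opening: 0.406
t 8.98 pos [ 608.3 -180.4  266.4] rpy deg [-170.69    0.28   99.05] F [-0.2  0.3 -6.1] M [ 0.05 -0.18 -0.01] open 0.406
turn [-0.1625  0.0053  0.004 ] shift before turn [  1.1 -33.6  16.3] after [  0.8 -35.8  10.7]
low ex 120.5 ey -1.6 z 5.6
mid ex 24.8 ey -1.9 z 21.3
high ex -70.9 ey -2.3 z 37.0
```

```bash
python3 -m creep '[[-0.04,0,0,0,-8.5,3.8,1],[-0.04,0,0,0,-8.5,3.8,1],[-0.04,0,0,0,-8.5,3.8,1],[-0.04,0,0,0,-8.5,3.8,1],[0,0,0,0,0,0,1]]'
python3 - <<'E'
from h import *; from rig import grab_frame; import cv2
goal(97,8,0); where()
f=grab_frame("wrist"); cv2.imwrite("pics/w6.png",f["color"][:,:,::-1])
E
```

```text
clock: 9.4
eef_pos: [573.0, -185.9, 255.3]
tcp_rot: [-3.137, 0.004, 1.73]
contact_force: [-0.7, -0.4, -5.7]
opening: 0.407
t 9.4 pos [ 573.  -185.9  255.3] rpy deg [-179.73    0.24   99.13] F [-0.7 -0.4 -5.7] M [ 0.02  0.11 -0.01] open 0.407
turn [-0.0047  0.0042  0.0057] shift before turn [  1.  -21.1  -0.3] after [  0.8 -21.1  -0.4]
low ex 117.2 ey -1.1 z 7.2
mid ex 20.2 ey -1.7 z 7.6
high ex -76.8 ey -2.2 z 8.1
```

View pics/w6.png

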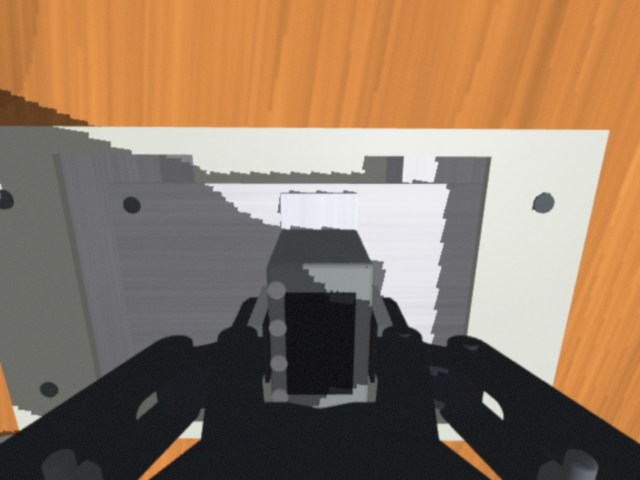

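The plate is flat inside the enclosure with its far end under the rim. The near end (px ~112,184) is inside the near rim edge. Next I slide it back to centre.

```bash
python3 -m creep '[[0,0,0.005,0.5,-7,0,1],[0,0,0,0,-7,0,1],[0,0,0,0,-5,0,1],[0,0,0,0,0,0,1]]'
python3 - <<'E'
from h import *; from rig import grab_frame; import cv2
goal(97,0,0); where()
f=grab_frame("wrist"); cv2.imwrite("pics/w7.png",f["color"][:,:,::-1])
E
```

```text
clock: 9.78
eef_pos: [555.6, -188.4, 256.9]
tcp_rot: [-3.132, 0.005, 1.726]
contact_force: [-0.9, 0.0, -5.5]
opening: 0.41
t 9.78 pos [ 555.6 -188.4  256.9] rpy deg [-179.42    0.28   98.88] F [-0.9  0.  -5.5] M [ 0.02  0.02 -0.  ] open 0.41
turn [-0.0101  0.0049  0.0013] shift before turn [ 0.7 -3.5  9.2] after [ 0.7 -3.6  9.2]
low ex 98.6 ey -1.6 z 8.2
mid ex 1.6 ey -1.7 z 9.2
high ex -95.4 ey -1.8 z 10.1
```

View pics/w7.png

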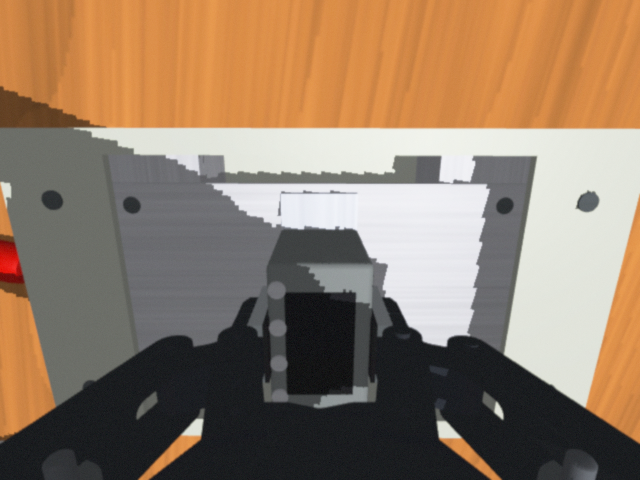

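The opening corners, (107,156) and (536,156), and the plate holes, 132 and 505, are both symmetric about px ~320, so the plate is centred within about 1–2 mm. I'll lower it gently.

```bash
python3 -m creep '[[-0.01,0.004,0,0,0,3,1],[0,0,0,0,0,3,1],[0,0,0,0,0,2,1],[0,0,0,0,0,0,1]]'
python3 -c "
from h import *; goal(97,0,0); where()"
```

```text
clock: 10.17
eef_pos: [557.0, -188.5, 248.6]
tcp_rot: [3.139, 0.001, 1.726]
contact_force: [-0.4, -0.2, -5.3]
opening: 0.41
t 10.17 pos [ 557.  -188.5  248.6] rpy deg [1.7984e+02 8.0000e-02 9.8870e+01] F [-0.4 -0.2 -5.3] M [ 0.    0.05 -0.03] open 0.41
turn [0.0028 0.0013 0.0013] shift before turn [ 1.  -4.9  0.9] after [ 1.  -4.9  0.9]
low ex 102.5 ey -1.1 z 1.2
mid ex 5.5 ey -1.3 z 0.9
high ex -91.5 ey -1.4 z 0.6
```

```bash
python3 -m creep '[[0,0,0,0,-4,0,1],[0,0,0,0,0,0.5,1],[0,0,0,0,0,1,1],[0,0,0,0,0,1,1]]'
python3 -c "
from h import *; goal(97,0,0); where()"
```

```text
clock: 10.5
eef_pos: [553.3, -189.4, 248.0]
tcp_rot: [3.137, 0.002, 1.726]
contact_force: [-6.1, 2.2, 9.3]
opening: 0.408
t 10.5 pos [ 553.3 -189.4  248. ] rpy deg [1.7975e+02 1.1000e-01 9.8880e+01] F [-6.1  2.2  9.3] M [0.64 0.01 0.2 ] open 0.408
turn [0.0043 0.0018 0.0014] shift before turn [ 1.3 -1.1  0.3] after [ 1.3 -1.1  0.3]
low ex 98.9 ey -1.5 z 0.7
mid ex 1.9 ey -1.6 z 0.3
high ex -95.1 ey -1.8 z -0.1
```

The plate is touching the ledges (Fz rose from −5 to +9 N). Releasing.

```bash
python3 -m creep '[[0,0,0,0,0,0,0],[0,0,0,0,0,0,0],[0,0,0,0,0,0,0],[0,0,0,0,0,0,0],[0,0,0,0,0,0,0],[0,0,0,0,0,0,0],[0,0,0,0,0,0,0]]'
python3 - <<'E'
from h import *; from rig import grab_frame; import cv2
goal(97,0,0)
f=grab_frame("wrist"); cv2.imwrite("pics/w8.png",f["color"][:,:,::-1])
E
```

```text
clock: 11.08
eef_pos: [554.8, -189.9, 250.2]
tcp_rot: [3.133, 0.005, 1.726]
contact_force: [0.0, -0.4, -0.7]
opening: 0.998
t 11.08 pos [ 554.8 -189.9  250.2] rpy deg [179.48   0.26  98.88] F [ 0.  -0.4 -0.7] M [-0.04 -0.01  0.02] open 0.998
turn [0.0091 0.0046 0.0015] shift before turn [ 2.  -2.5  2.5] after [ 2.  -2.5  2.5]
```

View pics/w8.png

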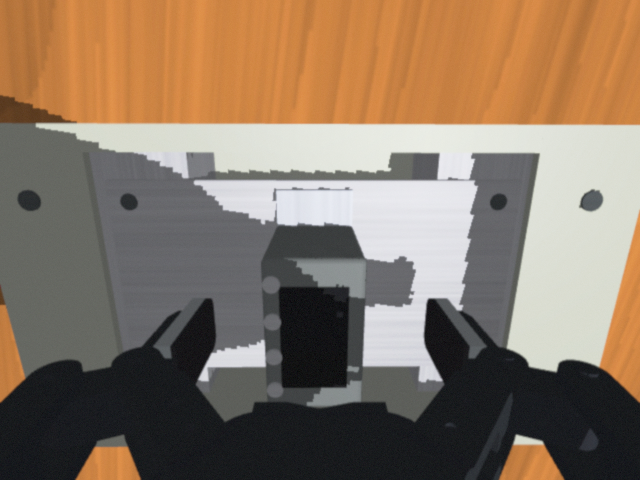

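```bash
python3 -m creep '[[0,0,0,0,0,-10,0],[0,0,0,0,0,-25,0],[0,0,0,0,0,-30,0],[0,0,0,0,0,-30,0],[0,0,0,0,0,-20,0],[0,0,0,0,0,0,0],[0,0,0,0,0,0,0]]'
python3 - <<'E'
from h import *; from rig import grab_frame; import cv2
goal(97,0,0)
f=grab_frame("wrist"); cv2.imwrite("pics/w9.png",f["color"][:,:,::-1])
E
```

```text
clock: 11.72
eef_pos: [552.9, -189.3, 372.5]
tcp_rot: [3.135, 0.003, 1.726]
contact_force: [-0.5, 0.5, -0.0]
opening: 1.001
t 11.72 pos [ 552.9 -189.3  372.5] rpy deg [179.62   0.19  98.89] F [-0.5  0.5 -0. ] M [0.03 0.05 0.03] open 1.001
turn [0.0065 0.0033 0.0015] shift before turn [  1.5  -1.6 124.8] after [  1.1  -0.8 124.8]
```

View pics/w9.png

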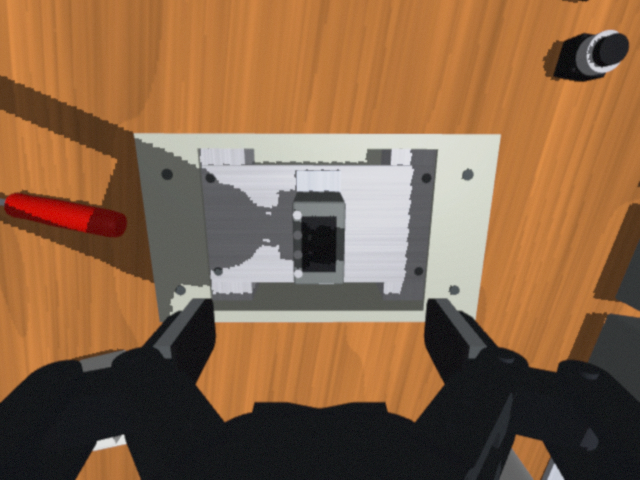

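Run:
```python
from h import *; from rig import grab_frame
f=grab_frame("wrist")
def q(n,L,z):
    A=[]
    for uv in L:
        p=ray(f,uv,z)[:2]-EC; A.append([p@ex_,p@[-ex_[1],ex_[0]]])
    A=np.array(A); print(n,A.round(1).tolist(),"mean",A.mean(0).round(1))
q("holes",[(210,178),(427,178),(419,271),(218,271)],54)
q("opening",[(198,149),(437,150),(425,310)],84)
q("outer",[(135,133),(500,135),(475,321)],84)
q("rimholes",[(167,174),(468,174),(454,290),(180,290)],84)
q("modtop",[(294,205),(344,205),(343,282),(294,282)],108)
```

```text
holes [[-85.2, 37.7], [90.0, 38.1], [90.0, -42.2], [-84.9, -42.2]] mean [ 2.5 -2.1]
opening [[-83.0, 61.1], [86.2, 60.8], [88.3, -64.3]] mean [30.5 19.2]
outer [[-125.8, 71.8], [129.5, 71.1], [130.1, -74.2]] mean [44.6 22.9]
rimholes [[-106.8, 43.6], [110.2, 44.0], [109.9, -46.8], [-107.2, -46.8]] mean [ 1.5 -1.5]
modtop [[-14.3, 25.5], [19.2, 25.6], [19.7, -30.0], [-15.3, -30.0]] mean [ 2.3 -2.2]
```

```bash
python3 -m creep '[[0,0,0,0,0,-20,0],[0,0,0,0,0,0,0],[0,0,0,0,0,0,0],[0,0,0,0,0,0,0]]'
python3 - <<'E'
from rig import job,sense
s=sense(); print(s["contact_force"].round(1),s["eef_pos"].round(1)); job.sign_off()
E
```

```text
clock: 12.15
eef_pos: [551.5, -188.8, 387.0]
tcp_rot: [-3.14, -0.001, 1.726]
contact_force: [-0.5, -0.6, 0.5]
opening: 1.004
[-0.5 -0.6  0.5] [ 551.5 -188.8  387. ]
the job is handed in; nothing more can be done
```

The longer plate is in the enclosure, flat on both ledges with both ends under the rim. I let go of it, backed off and handed the job in at about 12 s; no verdict was reported.

I gripped the module across its 36 mm sides and tilted the plate about 20°. The far end went under the rim and the plate was levelled inside. I then slid it back about 20 mm to centre and lowered it until the ledges pushed back with about 15 N.

**Last checks:**
- **Position:** The last wrist picture puts the plate about 1 mm off centre lengthwise and under 1 mm across, measured against the enclosure in the same picture. The yaw error is within about 1°.
- **Flatness:** The four plate holes measured square when taken at ledge height, which fits a flat, seated plate. I did not measure tilt separately.
- **Clear of the plate:** The gripper was fully open, about 140 mm above its release height, and contact force was near zero.
- **Shorter plate:** It sat where it started in the top picture taken as I began the insertion. I did not picture it again afterwards.

**Disagreements:** The top and wrist cameras differed by 1–3 mm on the plate and on the enclosure, about the stated calibration error. The arm also drifted a few mm between rows, which I corrected before releasing.

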